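# Zero the scale with the pen, then push, turn and lift off the safety cap

### The job

The espresso machine's cleaning powder is about to be weighed into the steel bowl on the scale. Take the counter pen out of its holder, push the scale's sunken zero key fully down with the pen's tip (never with the fingers) and stand the pen back in its holder, fully home. Then open the white square jar, leaving it standing: push its safety cap down, keep it down while turning it anticlockwise, lift it off and finish still holding it, level, straight above the open jar, about a hand's width clear of it; bowl, teaspoon, cup and shaker stay where they are.

Things in the scene. Friction and masses are not known exactly. Their poses are not given: they have to be found in the camera images.
- jar: White square plastic jar of cleaning powder, loose, about 1.3 kg: heavy enough to stay put by itself while its cap is pushed and turned. 88 x 88 mm, shoulder 104 mm high, round neck up to 130 mm. Origin: centre of its underside, z up. The neck has three lugs 120 degrees apart, each with a pocket underneath that catches a tab of the cap.
- cap: Round ribbed black push-and-turn safety cap on the jar, loose, 30 g, 57 mm across, 28 mm high. Origin: centre of its lower rim, z up. On the closed jar the origin is 112 mm above the counter, the top 140 mm. Grip it round the ribbed side, 5 to 20 mm above the lower rim.
- cap_top (a point): Centre of the cap's top, 28 mm above its origin. A spring pushes the cap up with 4 N, 9 N when fully down (6 mm). At least 3 mm down (4 to 6 is safe) its tabs clear the pockets and it turns anticlockwise seen from above; after 60 degrees (45 to 75 will do) it lifts straight off, whatever its height then. Clockwise it is blocked; unless pushed it neither turns nor lifts.
- pen: Slim metal pen with a black collar, 145 mm long, loose, 35 g, standing tip down in its holder. Origin: its tip, z along the pen towards the blunt upper end. Tip 6 mm across, lower part 10 mm, a collar 19 mm across from 45 to 49 mm above the tip, above that a 12 mm round barrel to grip, 52 to 137 mm above the tip.
- pen_holder: Round dark steel holder, fixed to the counter: base 80 mm across, 10 mm high, with an upright socket tube 24 mm across. Origin: centre of its underside, z up. The socket's hole is 15 mm wide and 46 mm deep, its mouth 58 mm above the origin. Fully home, the pen's collar rests on the mouth and the pen's tip is 13 mm above the origin.
- pen_holder_mouth (a point): Centre of the holder's socket mouth, 58 mm above the counter.
- scale: Grey dosing scale, fixed, 150 mm deep (x) x 120 mm wide (y), 28 mm high. Origin: centre of its underside; -x is its front, where the console with the dark display and the zero key is; the square steel pan is behind it.
- zero_key_top (a point): Centre of the top of the black zero key, on the console's front right as seen from the robot (53 mm in front of and 38 mm right of the scale's centre). The key, 11.6 mm across, sits in a 14 mm round hole, its top 4 mm below the console's surface (24 mm above the counter).
- zero_key (a joint): How far the zero key is pushed down: 0 at rest to 0.004 m fully down; the spring needs 1.5 N to start and 4 N fully down. It springs back when let go.
- scale_pan (a point): Centre of the scale's steel pan, on its surface, 28.5 mm above the counter.
- bowl: Small steel weighing bowl, 74 mm across the rim, 28 mm high, loose, standing on the scale's pan. Origin: centre of its underside. Leave it there.
- teaspoon: Metal teaspoon, 135 mm long, lying loose at the right of the work. Leave it. Origin: its centre, on the underside.
- espresso_cup: Small white patterned espresso cup with handle, 52 mm high, standing behind the work. Leave it. Origin: centre of its underside.
- sugar_shaker: Glass sugar shaker with a grey top, 44 mm across, 90 mm high, standing behind the work. Leave it. Origin: centre of its underside.
There are look-alikes about, which are no part of the job. There is more than one size of the cap; the one meant has the size given above.

How it is judged (in metres and radians):
On the way, in this order (a step that is already met when the one before it is completed fails the run):
1. The scale's zero key is pushed down at least 2.5 mm with the pen (value of joint zero_key above 0.0025 m and contact force between pen and scale above 1 N), for 0.1 s.
2. The pen stands fully home in its holder again, let go (horizontal distance between pen and pen_holder below 0.006 m and z of pen in the frame of pen_holder below 0.018 m and angle between pen's own z axis and vertical below 0.15 rad and contact force between the fingers and pen below 0.1 N), for 0.2 s.
3. The safety cap is pushed down at least 2.5 mm on the jar by the fingers (z of cap in the frame of jar between 0.1 and 0.1095 m and horizontal distance between cap and jar below 0.01 m and contact force between the fingers and cap above 2 N), for 0.1 s.
At the end, for the whole second after the job is handed in: Fingers hold the cap still, level (11 deg), 30 to 200 mm above its closed height, within 35 mm of the jar's axis, off the jar; jar upright within 40 mm of its start; pen let go in its holder (6 mm of axis, 5 mm of home); bowl on the pan (25 mm); zero key up (all of step 2 and contact force between the fingers and cap above 2 N and contact force between cap and jar below 0.1 N and z of cap in the frame of jar between 0.142 and 0.312 m and horizontal distance between cap and jar below 0.035 m and angle between cap's own z axis and vertical below 0.2 rad and linear speed of cap below 0.02 m/s and angle between jar's own z axis and vertical below 0.05 rad and height (world z) of jar below 0.01 m and distance of jar from where it was at the start of the episode below 0.04 m and horizontal distance between bowl and scale_pan below 0.025 m and z of bowl in the frame of scale_pan below 0.006 m and value of joint zero_key below 0.001 m); the arm keeps its last pose, push and grip.
It fails at once if The gripper's fingers touch the scale (contact force between the fingers and scale above 1 N).
It fails at once if The jar is tipped by more than 9 degrees, lifted or pushed more than 40 mm (angle between jar's own z axis and vertical above 0.15 rad or height (world z) of jar above 0.015 m or distance of jar from where it was at the start of the episode above 0.04 m).
It fails at once if The bowl is pushed off its place on the pan (horizontal distance between bowl and scale_pan above 0.03 m).
It fails at once if A bystander (teaspoon, espresso cup, sugar shaker) is moved by more than 20 mm (distance of any of teaspoon, espresso_cup, sugar_shaker from where it was at the start of the episode above 0.02 m).
It also fails if it takes over 61 s, if anything falls off the work surface, if the arm or the gripper's body presses on something with over 40 N, if the wrist force passes 120 N, or if a joint passes its speed limit or range.

### The arm

A 7-joint arm with a two-finger parallel gripper is mounted at the origin on a cart in front of the work surface, level with it; the furniture and walls round the work are solid. World frame = base frame: x ahead of the robot, y to its left, z up, the work surface at z = 0. Lengths are in m, angles in degrees, forces in N, time in s.
With the tool pointing down it reaches from about 0.425 to 0.825 m from the base axis. Payload 3.6 kg.
Tool frame: the origin (TCP) lies at the very end of the fingers, on their centre line; the grasp point (between the pads) lies 19 mm behind it (grip_point_offset is the distance from the TCP to the grasp point, in m); z points along the fingers, y is the line along which they close (so a half turn about z gives the same grasp; the last joint's range is limited). The gripper opens to 85 mm and grips with 20 to 120 N. Pads are 22 mm wide; open, the fingers measure 114 mm over their backs; the gripper's body (76 mm by 85 mm) begins 54 mm behind the grasp point. The pads swing forward as they close: fully open they stand 13 mm farther back than shut.
Start: joints at [64.773, 35.231, -0.722, 81.555, 0.464, 63.22, -2.315], TCP at [0.261, -0.595, 0.231] pointing down, gripper open.
Joint ranges: [-178.69, 178.69], [-17.37, 117.87], [-77.05, 75.6], [15.02, 138.74], [-78.02, 258.01], [0.78, 113.62], [-162.83, 162.83]. Speed limits (degrees/s): [159.86, 159.86, 180, 180, 180, 180, 180].

### API

Orientations are given as [roll, pitch, yaw] about the fixed x, y, z axes, in that order (R = Rz(yaw) Ry(pitch) Rx(roll)).
In Python, from rig import get_obs, capture, get_calibration, job_done, grip_point_offset gives the robot as it stands.
- The arm moves only by the shell command python3 -m jog 'ROWS' [FORCE]. ROWS is a JSON object of lists of equal length, an entry for each row: "translation": the shift along the tool's x, y, z in mm, a list of three; "dr": the turn, a rotation vector about the tool's x, y, z in rad, a list of three; "jaw": the finger opening in mm, from 0 to 85.4. In form: {"translation": [[tx, ty, tz], ...], "dr": [[rx, ry, rz], ...], "jaw": [jaw, ...]}. A call has 1 to 10 rows; each row shifts and turns the commanded pose from where the row before left it, along the tool's axes as they then stand; what a row does not reach is not made up. A row lasts 1/10 s, in which the tool goes at most 50 mm and 8.59 degrees, less where a joint would pass 70% of its speed; a pose out of reach is approached as far as the arm can. A call with a gripper value outside its range is refused whole. The fingers move at their own pace and stop on an object; FORCE is the grip in N (left out, the last holds). Time passes only in rows, so rows that do not move let the fingers close. It gives the time, the measured TCP pose, the force, the opening and the grip force at its end, in the units of the state.
- get_obs(): the state, without advancing time (a new reading comes with each control period).
- capture(name): name is "side" or "top"; returns the picture (420x560x3 uint8, red, green, blue); there is no depth.
- get_calibration(name): a dict with "K" (3x3 intrinsics, pixels), "rvec" (rotation vector, rad) and "tvec" (3), from world to camera coordinates, as OpenCV has them. Camera axes: x right, y down, z forward; pixel columns grow to the right and rows downward; lengths in m; the calibration is good to about 2 mm. A picture is of the moment at which its call begins. get_calibration takes no time and is no camera call.
- job_done(): hands the job in; it is judged then, once.
The state is a dict: "t": time; "q": joint angles; "dq": joint speeds; "tau": joint torques, N m; "tool_pos": TCP position; "ee_rot": TCP orientation; "contact_force": force on the tool from outside, world axes, zero at the start; "wrist_torque": the same for the moment, N m; "width": finger opening in m; "gripper_force": force on a finger pad.
Only numpy, scipy, OpenCV 4.12 (cv2) and the standard library are available. Lean on these libraries where they do the work, as an engineer would, in place of code of your own. Each camera call takes 0.05 s, during which the arm holds its last target. There are 200 camera calls.

## Working session

There is one attempt and no reset: what is moved stays moved. The work goes in short steps, Python scripts to look and compute and a shell command to move; the robot and the scene stay as the last step left them, time stands still between calls to the robot, and variables do not carry over. Pictures are saved under pics/ and viewed, at most 10 in all, crops included, and the job is handed in when it is done.

```bash
mkdir -p pics; ls
python3 - <<'E'
from rig import *
import cv2
print(get_obs()); print(grip_point_offset)
for n in("side","top"):
    im=capture(n); cv2.imwrite(f"pics/{n}0.png",im[:,:,::-1]); print(n,get_calibration(n))
E
```

```text
pics
{'t': 0.0, 'q': array([64.77180979, 35.29005654, -0.72299448, 81.6420472 ,  0.46379113,
       63.2189568 , -2.31443721]), 'dq': array([ 0.00758632, -0.01466839, -0.03413685, -0.08636503, -0.02325754,
       -0.06957131,  0.01486426]), 'tau': array([-5.72193894e-04, -4.69217455e+01,  2.58923024e-01, -1.71035421e+01,
        9.93775466e-03,  9.65569750e-03,  1.13001371e-05]), 'tool_pos': array([ 0.26106978, -0.59442651,  0.2301248 ]), 'ee_rot': array([-1.79851816e+02,  1.80750044e-03,  2.37139562e+01]), 'contact_force': array([ 0.58114316,  0.18996887, -0.2307395 ]), 'wrist_torque': array([0.06730958, 0.02182097, 0.0334672 ]), 'gripper_force': 0.0, 'width': 0.08532175894172477}
0.0187
side {'K': array([[456.17934814,   0.        , 286.45765418],
       [  0.        , 456.17934814, 215.76638984],
       [  0.        ,   0.        ,   1.        ]]), 'rvec': array([ 0.60038186, -2.43924757,  1.41043163]), 'tvec': array([0.47387758, 0.20557039, 0.78721171])}
top {'K': array([[463.39263639,   0.        , 277.68140712],
       [  0.        , 463.39263639, 210.51680761],
       [  0.        ,   0.        ,   1.        ]]), 'rvec': array([ 2.13576639, -2.14699374,  0.19365781]), 'tvec': array([-0.02481788,  0.57419128,  1.1419101 ])}
```

View pics/side0.png

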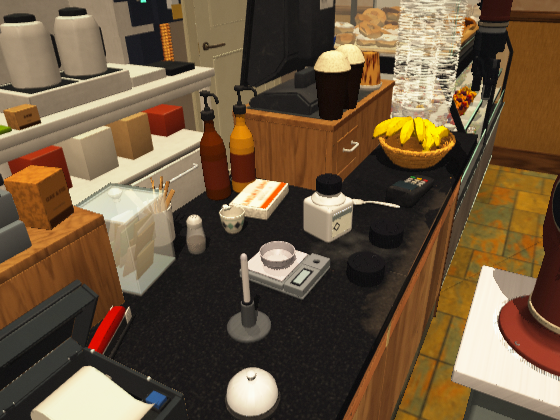

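View pics/top0.png

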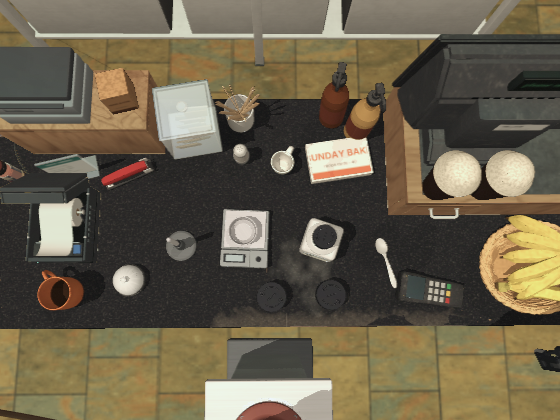

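The top view shows the holder with the pen at (181,245), the scale at (245,240) with its key near (262,258), and the jar with its cap at (324,236). The side view shows the pen top at (243,256) and the jar cap at (327,186).

Look-alikes:
- **Cap:** loose black discs at top (272,297) and (331,295), too wide and flat and not on the jar.
- **Pen:** the red penknife at (126,172) and the stirrers at (238,100).
- **Key:** the display at (234,258).

I choose the pen standing in the round holder and the cap on the white jar, and check both in close crops.

Run:
```python
import cv2
t=cv2.imread("pics/top0.png"); s=cv2.imread("pics/side0.png")
cv2.imwrite("pics/topc.png",cv2.resize(t[200:310,155:355],None,fx=4,fy=4,interpolation=cv2.INTER_CUBIC))
cv2.imwrite("pics/sidec.png",cv2.resize(s[170:345,220:420],None,fx=3.4,fy=3.4,interpolation=cv2.INTER_CUBIC))
```

```text
(no output)
```

View pics/topc.png

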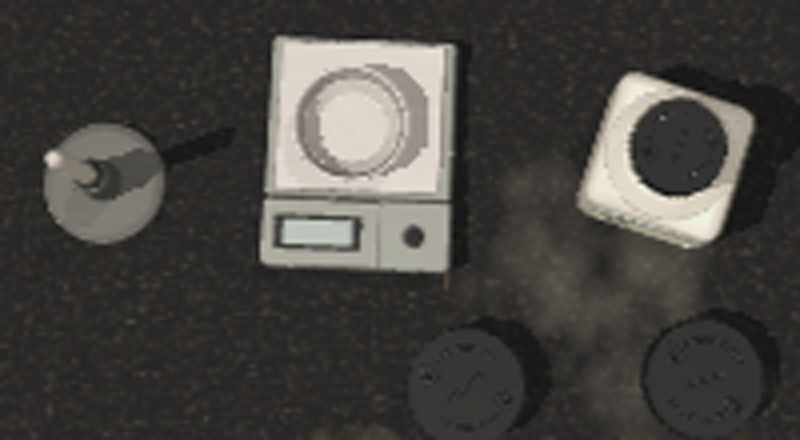

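View pics/sidec.png

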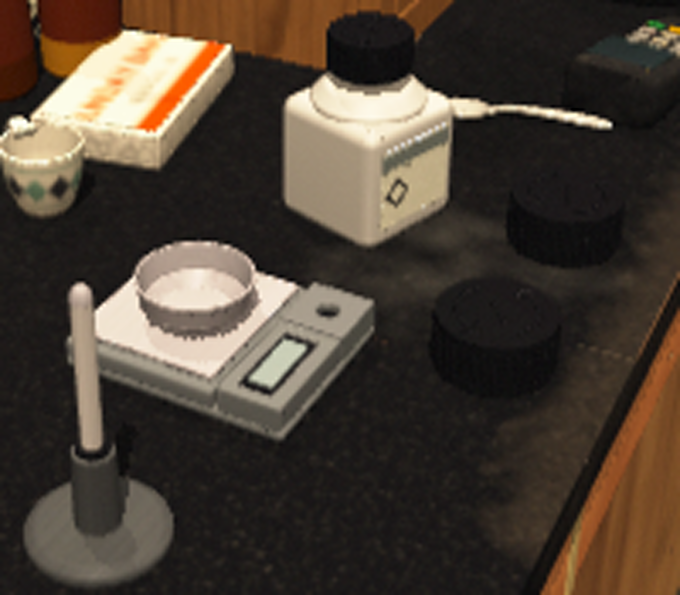

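The top crop shows the pen's upper end at (53,158), base disc centre (104,183), key (413,236) and cap top (679,147). The two loose caps are clearly larger. The side crop shows the pen end (80,287), mouth (95,452), key (327,310) and cap top (370,35). I choose the pen in the holder and the cap on the jar.

```bash
cat > h.py <<'E'
import numpy as np, cv2
from rig import *
C={n:get_calibration(n) for n in("side","top")}
def P(n): 
    c=C[n]; return c["K"]@np.hstack([cv2.Rodrigues(c["rvec"])[0],c["tvec"].reshape(3,1)])
def proj(n,X): c=C[n]; return cv2.projectPoints(np.array(X,float).reshape(-1,1,3),c["rvec"],c["tvec"],c["K"],None)[0].reshape(-1,2)
def tri(t,s):
    X=cv2.triangulatePoints(P("top"),P("side"),np.array(t,float).reshape(2,1),np.array(s,float).reshape(2,1)).ravel(); X=X[:3]/X[3]
    return X, proj("top",X)[0]-t, proj("side",X)[0]-s
def plane(n,uv,z):
    M=P(n); H=M[:,[0,1,3]].copy(); H[:,2]+=z*M[:,2]; x=np.linalg.solve(H,[*uv,1]); return x[:2]/x[2]
tc=lambda x,y:np.array([155+(x+.5)/4-.5,200+(y+.5)/4-.5])
sc=lambda x,y:np.array([220+(x+.5)/3.4-.5,170+(y+.5)/3.4-.5])
E
python3 - <<'E'
from h import *
np.set_printoptions(precision=4,suppress=True)
for n,t,s in [("penend",tc(53,158),sc(80,287)),("mouth",tc(93,175),sc(95,452)),("base",tc(104,183),sc(99,526)),("key",tc(413,236),sc(327,310)),("captop",tc(679,147),sc(370,35))]:
    X,a,b=tri(t,s); print(n,X,a,b,np.hypot(*X[:2]))
print("base z10",plane("top",tc(104,183),.010),plane("side",sc(99,526),.010))
print("key z24",plane("top",tc(413,236),.026),plane("side",sc(327,310),.026))
print("penend158",plane("top",tc(53,158),.155),plane("side",sc(80,290),.155))
print("cap140",plane("top",tc(679,147),.14),plane("side",sc(370,35),.14))
q=[plane("top",tc(*c),.028) for c in[(275,37),(457,43),(447,271),(262,263)]];print("scale",q,np.mean(q,0))
e=q[1]-q[0];f=q[2]-q[3];l=q[3]-q[0];r=q[2]-q[1];print([np.degrees(np.arctan2(v[1],v[0])) for v in(e,f,l,r)],[np.linalg.norm(v) for v in(e,f,l,r)])
j=[plane("top",tc(*c),.10) for c in[(630,72),(755,112),(703,248),(578,207)]];print("jar",np.mean(j,0),[np.degrees(np.arctan2(*(j[(i+1)%4]-j[i])[::-1])) for i in range(4)])
b=plane("top",tc(353,123),.0565);print("bowl",b)
E
```

```text
penend [0.4914 0.2274 0.1558] [-0.2394 -0.4613] [0.7461 0.119 ] 0.54143114992755
mouth [0.4916 0.2251 0.0519] [-0.2306 -0.4612] [0.7588 0.114 ] 0.5406442124210807
base [0.491  0.2274 0.0036] [-0.2232 -0.4524] [0.7524 0.1106] 0.5410804695925744
key [0.4539 0.024  0.0258] [-0.1948 -0.4825] [0.6616 0.0673] 0.454488017318602
captop [ 0.4986 -0.1359  0.1338] [-0.2196 -0.5541] [0.6378 0.0623] 0.5168277620596214
base z10 [0.4892 0.2255] [0.4883 0.2334]
key z24 [0.4526 0.0235] [0.4551 0.0247]
penend158 [0.4904 0.227 ] [0.492  0.2288]
cap140 [ 0.4966 -0.1357] [ 0.4949 -0.1234]
scale [array([0.5823, 0.1135]), array([ 0.5779, -0.0051]), array([0.4301, 0.0017]), array([0.4358, 0.1199])] [0.5065 0.0575]
[np.float64(-92.1473695985126), np.float64(-92.79218292626659), np.float64(177.49843489848362), np.float64(177.3363559593618)] [np.float64(0.11873824620486025), np.float64(0.11831891800688865), np.float64(0.14663623085366317), np.float64(0.14797098266948613)]
jar [ 0.4936 -0.1326] [np.float64(-108.23757735676374), np.float64(157.663432036696), np.float64(71.51404533753451), np.float64(-21.835464792281254)]
bowl [0.5221 0.0606]
```

Position estimates from the two views:

| Thing | x, y (m) |
|---|---|
| Pen | (0.491, 0.227) |
| Key | (0.4535, 0.0235) |
| Cap | (0.497, -0.135) |

The heights agree with the text. First I turn the tool to yaw 90, so that tool x = world +y, tool y = world +x and tool z is down.

```bash
python3 -m jog '{"translation":[[0,0,0],[0,0,0],[0,0,0],[0,0,0],[0,0,0],[0,0,0],[0,0,0],[0,0,0],[0,0,0]],"dr":[[0,0,-0.1447],[0,0,-0.1447],[0,0,-0.1447],[0,0,-0.1447],[0,0,-0.1447],[0,0,-0.1447],[0,0,-0.1447],[0,0,-0.1447],[0,0,0]],"jaw":[60,60,60,60,60,60,60,60,60]}' 60
```

```text
t: 1.0
tool_pos: [0.2609, -0.5949, 0.2306]
ee_rot: [-180.0, -0.1, 90.0]
contact_force: [-0.3, 0.4, -0.3]
width: 0.06
gripper_force: 0.0
```

```bash
python3 -m jog '{"translation":[[43,25,0],[43,25,0],[43,25,0],[43,25,0],[43,25,0],[43,25,0],[43,25,0],[43,25,0],[0,0,0]],"dr":[[0,0,0],[0,0,0],[0,0,0],[0,0,0],[0,0,0],[0,0,0],[0,0,0],[0,0,0],[0,0,0]],"jaw":[60,60,60,60,60,60,60,60,60]}'
python3 -c "from rig import get_obs as g;o=g();print(o['q'],o['contact_force'])"
```

```text
t: 1.9
tool_pos: [0.4658, -0.2414, 0.232]
ee_rot: [179.8, -0.3, 90.7]
contact_force: [-1.1, 0.7, 0.5]
width: 0.0599
gripper_force: 0.0
[ 40.2871916   25.3295537  -21.93040263 101.81622141  10.81047682
  54.8475983   14.76773533] [-1.12569483  0.66087724  0.53309494]
```

```bash
python3 -m jog '{"translation":[[47.8,3,0],[47.8,3,0],[47.8,3,0],[47.8,3,0],[47.8,3,0],[47.8,3,0],[47.8,3,0],[47.8,3,0],[47.8,3,0],[47.8,3,0]],"dr":[[0,0,0],[0,0,0],[0,0,0],[0,0,0],[0,0,0],[0,0,0],[0,0,0],[0,0,0],[0,0,0],[0,0,0]],"jaw":[60,60,60,60,60,60,60,60,60,60]}'
python3 -m jog '{"translation":[[0,0,0],[0,0,0],[0,0,0],[0,0,0],[0,0,0]],"dr":[[0,0,0],[0,0,0],[0,0,0],[0,0,0],[0,0,0]],"jaw":[60,60,60,60,60]}'
python3 -c "from rig import get_obs as g;o=g();print(o['q'],o['tool_pos'],o['contact_force'])"
```

```text
t: 2.9
tool_pos: [0.4908, 0.2285, 0.2313]
ee_rot: [-180.0, 0.0, 89.8]
contact_force: [1.3, -0.2, -0.4]
width: 0.0599
gripper_force: 0.0
t: 3.4
tool_pos: [0.4913, 0.2253, 0.2314]
ee_rot: [180.0, 0.0, 89.8]
contact_force: [-0.0, -0.5, -0.2]
width: 0.0602
gripper_force: 0.0
[ -9.93317506  27.26730486 -25.52735902  99.33578338  13.73895776
  56.5078694  -40.77550614] [0.49125356 0.22530118 0.23137581] [-0.00111604 -0.46582776 -0.1925269 ]
```

```bash
python3 -m jog '{"translation":[[1.5,0,28],[0,0,28],[0,0,28],[0,0,28],[0,0,27],[0,0,0],[0,0,0],[0,0,0]],"dr":[[0,0,0],[0,0,0],[0,0,0],[0,0,0],[0,0,0],[0,0,0],[0,0,0],[0,0,0]],"jaw":[60,60,60,60,60,60,60,60]}'
python3 -m jog '{"translation":[[0,0,0],[0,0,0],[0,0,0],[0,0,0],[0,0,0],[0,0,0],[0,0,0],[0,0,0],[0,0,0],[0,0,0]],"dr":[[0,0,0],[0,0,0],[0,0,0],[0,0,0],[0,0,0],[0,0,0],[0,0,0],[0,0,0],[0,0,0],[0,0,0]],"jaw":[40,20,10,5,0,0,0,0,0,0]}' 60
python3 - <<'E'
from h import *
o=get_obs();print(o['tool_pos'],o['width'],o['gripper_force'],o['contact_force'])
t=capture("top");s=capture("side")
a=cv2.resize(t[190:300,140:240],None,fx=4,fy=4,interpolation=2);b=cv2.resize(s[150:350,180:280],None,fx=3,fy=3,interpolation=2)
c=np.zeros((600,700,3),np.uint8);c[:440,:400]=a;c[:,400:]=b
cv2.imwrite("pics/grip.png",c[:,:,::-1])
E
```

```text
t: 4.2
tool_pos: [0.492, 0.2289, 0.0939]
ee_rot: [179.8, -0.1, 90.0]
contact_force: [0.9, 0.2, -0.1]
width: 0.0598
gripper_force: 0.0
t: 5.2
tool_pos: [0.4912, 0.2287, 0.093]
ee_rot: [179.9, -0.0, 90.0]
contact_force: [-0.7, -0.9, 5.7]
width: 0.0104
gripper_force: 58.4
[0.49115017 0.22870607 0.09298778] 0.010370851344788245 58.38197708129883 [-0.72567903 -0.94083782  5.65473057]
```

View pics/grip.png

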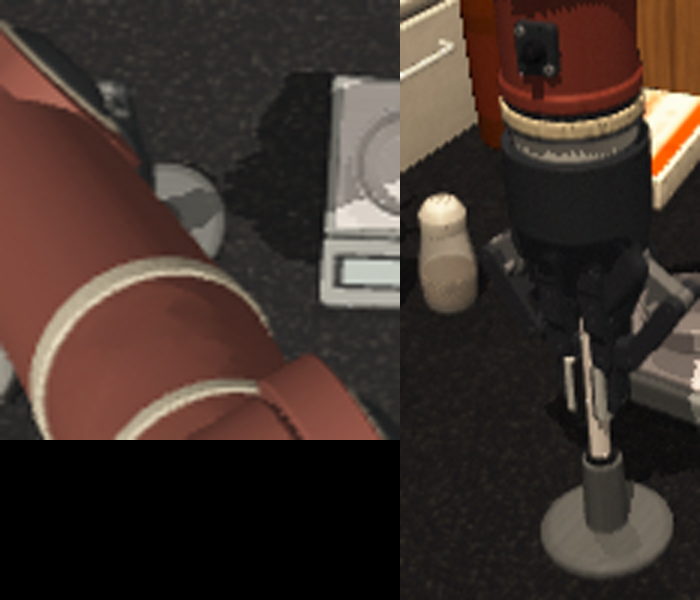

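The crop shows the pen upright between the pads, with its collar at the mouth at about (600,458). It is gripped at 58 N and 10.4 mm. Next I lift it and carry it over the key.

```bash
python3 -m jog '{"translation":[[0,0,-12],[0,0,-20],[0,0,-20],[0,0,-18],[0,0,0],[0,0,0]],"dr":[[0,0,0],[0,0,0],[0,0,0],[0,0,0],[0,0,0],[0,0,0]],"jaw":[0,0,0,0,0,0]}'
python3 -m jog '{"translation":[[-25.4,-4.75,0],[-25.4,-4.75,0],[-25.4,-4.75,0],[-25.4,-4.75,0],[-25.4,-4.75,0],[-25.4,-4.75,0],[-25.4,-4.75,0],[-25.7,-4.75,0],[0,0,0],[0,0,0]],"dr":[[0,0,0],[0,0,0],[0,0,0],[0,0,0],[0,0,0],[0,0,0],[0,0,0],[0,0,0],[0,0,0],[0,0,0]],"jaw":[0,0,0,0,0,0,0,0,0,0]}'
python3 -m jog '{"translation":[[0,0,15],[0,0,15],[0,0,8],[0,0,0],[0,0,0],[0,0,0]],"dr":[[0,0,0],[0,0,0],[0,0,0],[0,0,0],[0,0,0],[0,0,0]],"jaw":[0,0,0,0,0,0]}'
python3 - <<'E'
from h import *
o=get_obs();print(o['tool_pos'],o['width'],o['gripper_force'],o['contact_force'],o['q'])
t=capture("top");s=capture("side")
cv2.imwrite("pics/key_t.png",t[:,:,::-1]);cv2.imwrite("pics/key_s.png",s[:,:,::-1])
a=cv2.resize(t[210:290,210:280],None,fx=5,fy=5,interpolation=2);b=cv2.resize(s[180:300,260:350],None,fx=5,fy=5,interpolation=2)
c=np.zeros((600,800,3),np.uint8);c[:400,:350]=a;c[:,350:]=b
cv2.imwrite("pics/key.png",c[:,:,::-1])
E
```

```text
t: 5.9
tool_pos: [0.4907, 0.2283, 0.1623]
ee_rot: [180.0, 0.0, 90.0]
contact_force: [-0.5, 0.2, -0.7]
width: 0.0107
gripper_force: 58.4
t: 6.9
tool_pos: [0.4523, 0.0246, 0.1615]
ee_rot: [-179.9, -0.0, 90.0]
contact_force: [-0.4, 0.7, -0.1]
width: 0.0107
gripper_force: 58.4
t: 7.5
tool_pos: [0.4535, 0.0255, 0.1248]
ee_rot: [179.9, -0.0, 90.1]
contact_force: [-0.1, -0.7, -0.4]
width: 0.0106
gripper_force: 58.4
[0.45348453 0.02548704 0.12484095] 0.01063659993818461 58.42358708381653 [-0.05095815 -0.65040546 -0.37710879] [ 10.17807318  28.87835315 -22.91909794 119.56989618  19.15430124
  34.94013932 -25.94731966]
```

View pics/key.png

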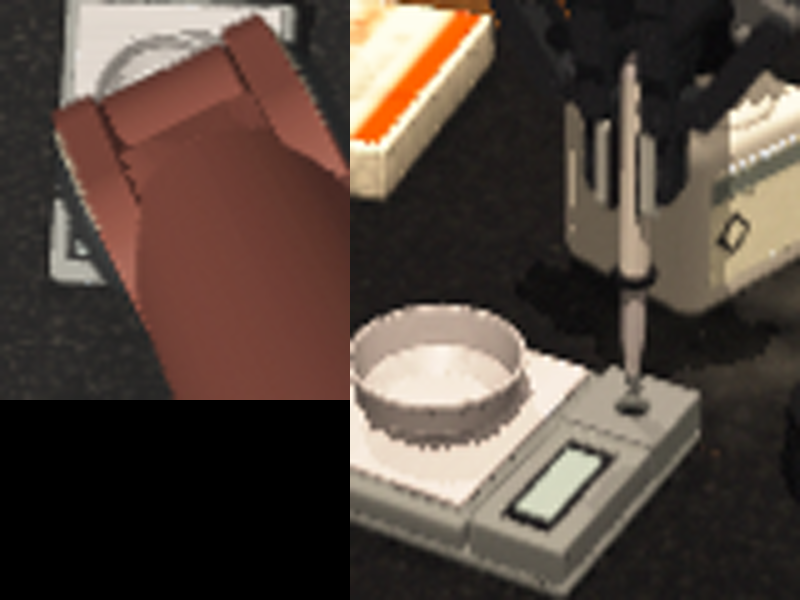

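The side crop shows the pen held vertically, tip at (632,379), just above the key hole at (632,404). The arm hides the key in the top view.

Run:
```python
from h import *
f=lambda x,y:np.array([260+(x-350+.5)/5-.5,180+(y+.5)/5-.5])
for z in(.043,.045,.047): print("tip",z,plane("side",f(632,380),z))
print("hole",plane("side",f(632,404),.026),plane("side",f(632,404),.028))
for a,b in(("collar",(636,284)),("top",(628,60))): print(a,[plane("side",f(*b),z) for z in((.092,) if a=="collar" else (.19,))])
```

```text
tip 0.043 [0.45259982 0.02968734]
tip 0.045 [0.45140213 0.03232135]
tip 0.047 [0.45020443 0.03495536]
hole [0.45539281 0.02312448] [0.45422195 0.025701  ]
collar [array([0.45006749, 0.03303744])]
top [array([0.45520956, 0.03266047])]
```

Run:
```python
from h import *
f=lambda x,y:np.array([260+(x-350+.5)/5-.5,180+(y+.5)/5-.5])
print("collar home",plane("side",[246.5,302.4],.060))
print("px now collar",f(636,284),"tip",f(632,380),"hole",f(632,404))
for X in([.4535,.0255,.0918],[.4535,.0255,.0448],[.4535,.0235,.0448],[.4535,.0235,.026],[.4535,.0235,.024]): print(X,proj("side",X))
# automatic pixel profile along pen column and search of dark spots
s=cv2.imread("pics/key_s.png");g=cv2.cvtColor(s,6)
print(g[226:268,310:323])
```

```text
collar home [0.48932296 0.23363568]
px now collar [316.8 236.4] tip [316.  255.6] hole [316.  260.4]
[0.4535, 0.0255, 0.0918] [[316.83114291 234.27252746]]
[0.4535, 0.0255, 0.0448] [[316.47947241 253.72159549]]
[0.4535, 0.0235, 0.0448] [[316.8913238  253.22828721]]
[0.4535, 0.0235, 0.026] [[316.75167327 260.73253427]]
[0.4535, 0.0235, 0.024] [[316.73697827 261.52218332]]
[[ 93  93  93  96 149 169 173 165 102 109  94  94  94]
 [ 94  94  94  98 150 169 174 164 113 109  93  93  94]
 [ 95  94  94  96 151 170 173 166 147 108  94  95  95]
 [ 93  93  93  97 152 169 174 167 161 133  95  93  94]
 [ 94  94  95  95 151 169 173 166 159 141  93  94  93]
 [ 94  94  94  95 150 169 173 165 160 137  94  93  95]
 [ 93  95  92  86 155 170 173 164 159 137  80  94  95]
 [ 89  91  69  57 155 170 174 165 158 115  46  83  94]
 [ 43  61  32  35 110 171 173 163 157  84  30  62  94]
 [ 15  25  14  25  48  92 103 103  81  43  28  68  94]
 [ 14  13  13  18  20  26  34  38  21  18  25  88  93]
 [ 13  13  12  16  24  27  17  18  29  44  81  94  94]
 [ 12  14  13  17  51  69  69  69  77  66  90  91  94]
 [ 15  14  
[... 884 characters left out ...]
69 167  93 107  91  80 144 108  45  23]
 [166 169 168 168 167  87  89  90 152 167 159 147 144]
 [167 168 168 168 167 151  87  89 119 169 168 167 168]
 [169 169 169 169 168 112  85  88 152 169 168 168 168]
 [169 168 168 161 136 121 125 114 147 158 169 168 168]
 [167 169 162 127  99 104 108 101 103 122 162 167 169]
 [168 168 156  77  66  52  54  60  77  92 158 168 169]
 [168 169 165 123  59  30  28  34  46 119 166 167 168]
 [168 168 167 160 148 144 113 104 131 147 169 168 168]
 [168 169 167 168 168 168 158 143 151 152 157 156 168]
 [169 169 168 168 169 168 168 162 151 151 152 152 158]
 [140 126 155 170 168 168 169 168 163 151 151 150 151]
 [159 153 147 127 125 154 168 169 167 162 152 151 124]]
```

Pixel check: the grey strip under the tip is the pen's shadow. The tip sits at about row 254 and the hole at 261, which fits alignment within about 2 mm. I descend and use the force to tell the console surface (tip at z 28) from the key (24).

```bash
python3 -m jog '{"translation":[[0,0,5],[0,0,5],[0,0,5],[0,0,3],[0,0,0],[0,0,0],[0,0,0]],"dr":[[0,0,0],[0,0,0],[0,0,0],[0,0,0],[0,0,0],[0,0,0],[0,0,0]],"jaw":[0,0,0,0,0,0,0]}'
python3 - <<'E'
from h import *
o=get_obs();print(o['tool_pos'],o['contact_force'])
s=capture("side");cv2.imwrite("pics/key2_s.png",s[:,:,::-1]);print(cv2.cvtColor(s,7)[246:268,308:324])
E
```

```text
t: 8.3
tool_pos: [0.4531, 0.0251, 0.1064]
ee_rot: [180.0, -0.0, 90.0]
contact_force: [0.7, 1.1, -0.3]
width: 0.0104
gripper_force: 58.4
[0.4530925  0.02507192 0.10642228] [ 0.73971764  1.07687939 -0.31960664]
[[ 18  18  17  19  18  20  44  71  73  72  76  36  26  24  25  17]
 [ 18  19  18  20  23  24  58  80  86 129  87  40  25  22  27  22]
 [ 18  20  21  21  23  25  69 125 135 143  87  39  22  22  23  23]
 [ 16  16  18  21  24  27  77 139 149 142 124  41  23  22  22  21]
 [ 26  18  20  20  23  29  82 136 147 142 134  38  24  24  24  23]
 [ 33  31  23  23  21  29  83 138 147 141 130  40  26  22  24  24]
 [ 29  23  22  23  22  27  84 137 146 138 129  39  24  22  23  22]
 [ 26  15  19  54 142  60  84 135 145 139 128  37  20  21  23  23]
 [111  55  51 150 166  83  93 137 146 139 124  39  21  21  24  23]
 [160 140 144 168 169 150  99 136 144 137 124  76  57  45  23  21]
 [162 162 167 167 169 166  88 133 143 135 115 154 149 148 143 108]
 [162 166 168 169 168 168 132 130 141 132 100 117 168 168 167 158]
 [167 168 169 169 167 168 161 122 139 127  95 152 169 168 169 168]
 [169 168 168 168 169 162 131 122 136 123  82 158 169 168 170 168]
 [169 169 168 168 162 127  95 107 135 120  89 120 163 169 168 168]
 [168 168 169 167 157  78  66  77 138 123  75  91 157 168 169 170]
 [168 168 170 169 164 122  58  41  72  64  47 109 153 169 167 168]
 [169 168 169 167 167 162 149 143 100 102 130 144 153 157 169 168]
 [169 168 168 168 169 169 169 168 156 143 153 151 151 152 158 155]
 [126 154 168 168 169 169 168 169 167 163 152 151 151 152 151 150]
 [174 147 140 125 156 169 169 168 167 156 151 152 152 152 150 112]
 [175 163 158 153 147 127 125 154 168 163 152 151 152 150 123  82]]
```

The pixel check shows the tip inside the hole outline (columns 315–318 of 313–319) with no force at z 26.4, so it is in the hole. Now I press.

```bash
python3 -m jog '{"translation":[[0,0,2],[0,0,2],[0,0,2],[0,0,0],[0,0,0]],"dr":[[0,0,0],[0,0,0],[0,0,0],[0,0,0],[0,0,0]],"jaw":[0,0,0,0,0]}'
python3 -m jog '{"translation":[[0,0,1],[0,0,0],[0,0,0],[0,0,0]],"dr":[[0,0,0],[0,0,0],[0,0,0],[0,0,0]],"jaw":[0,0,0,0]}'
```

```text
t: 8.85
tool_pos: [0.4533, 0.0251, 0.1005]
ee_rot: [180.0, -0.0, 90.0]
contact_force: [0.3, -0.1, 3.6]
width: 0.0107
gripper_force: 58.4
t: 9.25
tool_pos: [0.4533, 0.0251, 0.0997]
ee_rot: [180.0, -0.0, 90.0]
contact_force: [-0.2, 0.4, 6.1]
width: 0.0105
gripper_force: 58.9
```

The force reached 6 N, so the key is fully down. I lift and go back over the holder.

```bash
python3 -m jog '{"translation":[[0,0,-10],[0,0,-18],[0,0,-18],[0,0,-17],[0,0,0]],"dr":[[0,0,0],[0,0,0],[0,0,0],[0,0,0],[0,0,0]],"jaw":[0,0,0,0,0]}'
python3 -m jog '{"translation":[[25.4,4.75,0],[25.4,4.75,0],[25.4,4.75,0],[25.4,4.75,0],[25.4,4.75,0],[25.4,4.75,0],[25.4,4.75,0],[25.7,4.75,0],[0,0,0],[0,0,0]],"dr":[[0,0,0],[0,0,0],[0,0,0],[0,0,0],[0,0,0],[0,0,0],[0,0,0],[0,0,0],[0,0,0],[0,0,0]],"jaw":[0,0,0,0,0,0,0,0,0,0]}'
python3 -m jog '{"translation":[[0,0,8],[0,0,8],[0,0,0],[0,0,0],[0,0,0],[0,0,0]],"dr":[[0,0,0],[0,0,0],[0,0,0],[0,0,0],[0,0,0],[0,0,0]],"jaw":[0,0,0,0,0,0]}'
python3 - <<'E'
from h import *
s=capture("side");o=get_obs();print(o['tool_pos'],o['contact_force'])
b=cv2.resize(s[210:350,200:290],None,fx=4.2,fy=4.2,interpolation=2)
cv2.imwrite("pics/ret.png",b[:,:,::-1])
E
```

```text
t: 9.75
tool_pos: [0.454, 0.0252, 0.1641]
ee_rot: [179.8, -0.0, 90.0]
contact_force: [-0.3, 0.1, -0.8]
width: 0.0104
gripper_force: 58.4
t: 10.75
tool_pos: [0.4899, 0.2284, 0.1612]
ee_rot: [-179.9, 0.1, 90.1]
contact_force: [-0.4, -1.0, -1.0]
width: 0.0106
gripper_force: 58.4
t: 11.35
tool_pos: [0.491, 0.2286, 0.1466]
ee_rot: [180.0, -0.0, 90.0]
contact_force: [0.0, -0.3, 0.5]
width: 0.0102
gripper_force: 58.4
[0.4910193  0.22862906 0.14665359] [-0.98843606  0.23755131 -1.15639719]
```

View pics/ret.png

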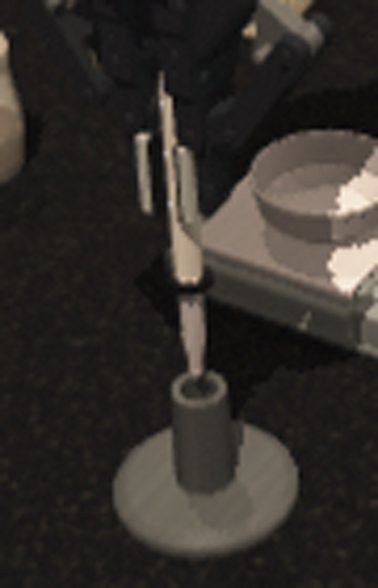

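The tip at (198,372) is straight above the mouth at (200,388). I lower the pen in.

```bash
python3 -m jog '{"translation":[[0,0,8],[0,0,8],[0,0,8],[0,0,8],[0,0,8],[0,0,6],[0,0,4],[0,0,3],[0,0,0],[0,0,0]],"dr":[[0,0,0],[0,0,0],[0,0,0],[0,0,0],[0,0,0],[0,0,0],[0,0,0],[0,0,0],[0,0,0],[0,0,0]],"jaw":[0,0,0,0,0,0,0,0,0,0]}'
```

```text
t: 12.4
tool_pos: [0.491, 0.2287, 0.0935]
ee_rot: [180.0, -0.0, 90.0]
contact_force: [0.4, 0.7, -0.3]
width: 0.0105
gripper_force: 58.9
```

```bash
python3 -m jog '{"translation":[[0,0,1],[0,0,1],[0,0,0],[0,0,0]],"dr":[[0,0,0],[0,0,0],[0,0,0],[0,0,0]],"jaw":[0,0,0,0]}'
python3 -m jog '{"translation":[[0,0,0],[0,0,0],[0,0,0],[0,0,0],[0,0,0],[0,0,0],[0,0,0],[0,0,0]],"dr":[[0,0,0],[0,0,0],[0,0,0],[0,0,0],[0,0,0],[0,0,0],[0,0,0],[0,0,0]],"jaw":[15,25,40,55,60,60,60,60]}'
python3 -m jog '{"translation":[[0,0,-20],[0,0,-40],[0,0,-40],[0,0,-40],[0,0,0],[0,0,0]],"dr":[[0,0,0],[0,0,0],[0,0,0],[0,0,0],[0,0,0],[0,0,0]],"jaw":[60,60,60,60,60,60]}'
```

```text
t: 12.8
tool_pos: [0.4912, 0.2288, 0.093]
ee_rot: [179.9, -0.0, 90.0]
contact_force: [-1.6, -2.1, 8.8]
width: 0.0105
gripper_force: 59.6
t: 13.6
tool_pos: [0.4908, 0.2286, 0.0913]
ee_rot: [-180.0, -0.0, 90.0]
contact_force: [-0.2, 0.5, 0.3]
width: 0.06
gripper_force: 0.0
t: 14.2
tool_pos: [0.4911, 0.2286, 0.2322]
ee_rot: [179.9, -0.0, 90.0]
contact_force: [-0.4, -1.6, -0.4]
width: 0.06
gripper_force: 0.0
```

Pen seated (the collar met the mouth at 9 N) and let go. I move toward the jar, stopping short with the view open, and measure the cap by fitting its silhouette in both pictures.

```bash
python3 -m jog '{"translation":[[-40,0.7,0],[-40,0.7,0],[-40,0.7,0],[-40,0.7,0],[-40,0.7,0],[-40,0.7,0],[-40,0.7,0],[-40,0.7,0],[-44,0.7,0],[0,0,0]],"dr":[[0,0,0],[0,0,0],[0,0,0],[0,0,0],[0,0,0],[0,0,0],[0,0,0],[0,0,0],[0,0,0],[0,0,0]],"jaw":[80,80,80,80,80,80,80,80,80,80]}'
python3 -m jog '{"translation":[[0,0,0],[0,0,0],[0,0,0],[0,0,0],[0,0,0],[0,0,0],[0,0,0],[0,0,0]],"dr":[[0,0,0.131],[0,0,0.131],[0,0,0.131],[0,0,0.131],[0,0,0.131],[0,0,0.131],[0,0,0],[0,0,0]],"jaw":[80,80,80,80,80,80,80,80]}'
python3 - <<'E'
from h import *
from scipy.optimize import least_squares
o=get_obs();print(o['tool_pos'],o['q'],o['ee_rot'])
s=capture("side");t=capture("top")
cv2.imwrite("pics/pen.png",np.hstack([cv2.resize(t[210:280,150:215],(390,420),interpolation=2),cv2.resize(s[240:345,210:280],(280,420),interpolation=2)])[:,:,::-1])
def blob(f,seed,th=70):
    g=cv2.cvtColor(cv2.imread(f),6); n,l,st,c=cv2.connectedComponentsWithStats((g<th).astype(np.uint8),connectivity=4)
    m=l==l[seed[1],seed[0]]; st=st[l[seed[1],seed[0]]]; return st,c[l[seed[1],seed[0]]]
a=np.linspace(0,6.283,90)
def sil(n,x,y,z0=.112,z1=.14):
    p=np.vstack([proj(n,np.c_[x+.0285*np.cos(a),y+.0285*np.sin(a),0*a+z]) for z in(z0,z1)])
    return p
for n,f,seed in(("top","pics/top0.png",(324,236)),("side","pics/side0.png",(327,186))):
    st,c=blob(f,seed);print(n,st,c)
    h=cv2.convexHull(sil(n,.4975,-.1355).astype(np.float32))
    m=cv2.moments(h);print(" model bbox",h.min((0,1)),h.max((0,1)),"cent",m['m10']/m['m00'],m['m01']/m['m00'],"area",m['m00'])
    # px shift per mm
    for d in((.001,0),(0,.001)): print(" d",proj(n,[.4975+d[0],-.1355+d[1],.13])-proj(n,[.4975,-.1355,.13]))
E
```

```text
t: 15.2
tool_pos: [0.4952, -0.1441, 0.2289]
ee_rot: [-179.7, 0.2, 89.3]
contact_force: [-0.4, -0.2, -0.7]
width: 0.08
gripper_force: 0.0
t: 16.0
tool_pos: [0.4967, -0.1349, 0.2303]
ee_rot: [-179.9, 0.1, 45.2]
contact_force: [0.3, 0.7, 0.1]
width: 0.0798
gripper_force: 0.0
[ 0.49671945 -0.13494893  0.23027513] [ 21.32824122  23.78628383 -12.23165231 103.47750678   6.09268863
  53.51466981 -38.34641489] [-1.79880434e+02  7.47497822e-02  4.51893354e+01]
top [313 225  24  24 442] [324.24434389 236.50452489]
 model bbox [311.14926 223.9811 ] [336.40576 249.13399] cent 323.7659718044266 236.57499544564783 area 493.52048814459704
 d [[-0.00964224 -0.42011425]]
 d [[-0.42140802  0.0020426 ]]
side [    0    82   478   338 67317] [244.41857183 293.68079386]
 model bbox [316.7349 172.4639] [342.2906  194.48547] cent 329.4313194386374 183.42654512017447 area 495.87313940399326
 d [[-0.40569635 -0.08352665]]
 d [[-0.1771373   0.17056065]]
```

View pics/pen.png

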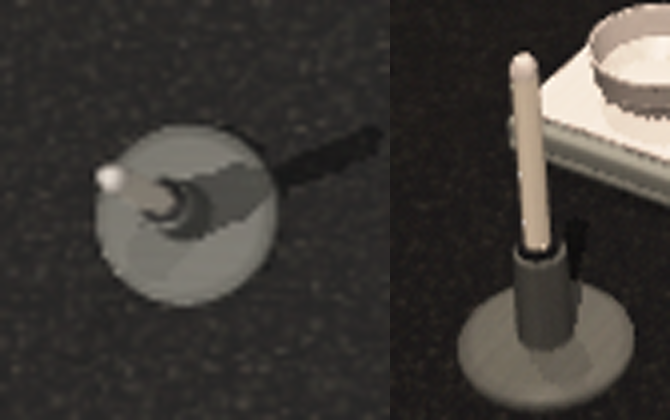

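The pen stands fully home: collar on the mouth at (540,250), pen upright. The cap is at about (0.498, -0.136). I go down around the cap and close.

```bash
python3 -m jog '{"translation":[[0,1.4,30],[0,0,30],[0,0,30],[0,0,20],[0,0,12],[0,0,0],[0,0,0],[0,0,0]],"dr":[[0,0,0],[0,0,0],[0,0,0],[0,0,0],[0,0,0],[0,0,0],[0,0,0],[0,0,0]],"jaw":[76,76,76,76,76,76,76,76]}'
python3 -m jog '{"translation":[[0,0,0],[0,0,0],[0,0,0],[0,0,0],[0,0,0],[0,0,0],[0,0,0],[0,0,0]],"dr":[[0,0,0],[0,0,0],[0,0,0],[0,0,0],[0,0,0],[0,0,0],[0,0,0],[0,0,0]],"jaw":[70,66,63,61,59,58,57,56]}' 20
```

```text
t: 16.9
tool_pos: [0.4993, -0.1367, 0.1105]
ee_rot: [179.9, -0.1, 45.0]
contact_force: [0.3, -0.5, -0.5]
width: 0.0759
gripper_force: 0.0
t: 17.7
tool_pos: [0.4978, -0.1359, 0.1094]
ee_rot: [-179.9, 0.0, 45.0]
contact_force: [-2.6, 1.5, 4.4]
width: 0.0567
gripper_force: 20.6
```

```bash
python3 -m jog '{"translation":[[0,0,0],[0,0,0],[0,0,0],[0,0,0],[0,0,0]],"dr":[[0,0,0],[0,0,0],[0,0,0],[0,0,0],[0,0,0]],"jaw":[50,45,40,40,40]}' 80
python3 -m jog '{"translation":[[0,0,1],[0,0,1],[0,0,1],[0,0,1],[0,0,1],[0,0,0],[0,0,0],[0,0,0]],"dr":[[0,0,0],[0,0,0],[0,0,0],[0,0,0],[0,0,0],[0,0,0],[0,0,0],[0,0,0]],"jaw":[40,40,40,40,40,40,40,40]}'
```

```text
t: 18.2
tool_pos: [0.4979, -0.136, 0.1093]
ee_rot: [-179.9, 0.0, 45.0]
contact_force: [-3.7, 3.8, 5.4]
width: 0.055
gripper_force: 83.7
t: 19.0
tool_pos: [0.498, -0.1361, 0.1047]
ee_rot: [-180.0, 0.0, 45.0]
contact_force: [-5.5, 4.4, 6.4]
width: 0.055
gripper_force: 83.9
```

```bash
python3 -m jog '{"translation":[[0,0,0.7],[0,0,0],[0,0,0]],"dr":[[0,0,0],[0,0,0],[0,0,0]],"jaw":[40,40,40]}'
python3 - <<'E'
from h import *
fs=[]
for i in range(4): s=capture("side"); fs.append(get_obs()['contact_force'])
print(np.round(fs,1),get_obs()['tool_pos'])
s0=cv2.imread("pics/side0.png")
b=np.hstack([cv2.resize(s0[150:250,290:365],None,fx=5,fy=5,interpolation=2),cv2.resize(s[150:250,290:365,::-1],None,fx=5,fy=5,interpolation=2)])
cv2.imwrite("pics/cap.png",b)
E
```

```text
t: 19.3
tool_pos: [0.498, -0.1361, 0.1042]
ee_rot: [-180.0, 0.0, 45.0]
contact_force: [-5.4, 3.4, 9.1]
width: 0.0556
gripper_force: 84.0
[[-4.1  2.5  8.1]
 [-4.9  2.6  8.9]
 [-5.   4.1  9. ]
 [-4.6  3.7  8.4]] [ 0.49804621 -0.13606057  0.10414763]
```

View pics/cap.png

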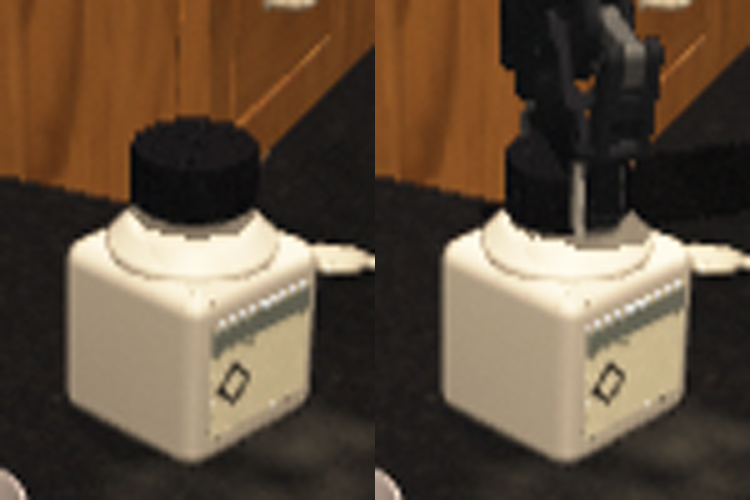

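The right half shows the cap's rim about 13 crop pixels (5–6 mm) lower, the jar unmoved and 8.6 N on the tool. The cap is down, so I turn it 60° anticlockwise.

```bash
python3 -m jog '{"translation":[[0,0,0],[0,0,0],[0,0,0],[0,0,0],[0,0,0],[0,0,0],[0,0,0],[0,0,0],[0,0,0],[0,0,0]],"dr":[[0,0,-0.105],[0,0,-0.105],[0,0,-0.105],[0,0,-0.105],[0,0,-0.105],[0,0,-0.105],[0,0,-0.105],[0,0,-0.105],[0,0,-0.105],[0,0,-0.105]],"jaw":[40,40,40,40,40,40,40,40,40,40]}'
python3 -m jog '{"translation":[[0,0,0],[0,0,0],[0,0,0]],"dr":[[0,0,-0.03],[0,0,0],[0,0,0]],"jaw":[40,40,40]}'
python3 -c "from rig import get_obs as g;o=g();print(o['q'],o['wrist_torque'],o['contact_force'])"
```

```text
t: 20.5
tool_pos: [0.5003, -0.1361, 0.1047]
ee_rot: [179.7, 0.0, 105.4]
contact_force: [-2.1, 2.9, 8.1]
width: 0.0551
gripper_force: 84.0
t: 20.8
tool_pos: [0.5003, -0.1362, 0.1046]
ee_rot: [179.7, 0.0, 106.9]
contact_force: [-1.9, 3.1, 8.2]
width: 0.055
gripper_force: 84.0
[ 31.20176503  35.92307428 -27.87071268 110.94488648  25.70776109
  39.04241329   4.46224191] [ 0.61581714  0.56020839 -0.01931127] [-1.8751086   3.0640268   8.19521583]
```

It turned 62° with no resisting torque. I lift gently first, then the rest.

```bash
python3 -m jog '{"translation":[[0,0,-2],[0,0,-3],[0,0,-4],[0,0,-4],[0,0,0],[0,0,0]],"dr":[[0,0,0],[0,0,0],[0,0,0],[0,0,0],[0,0,0],[0,0,0]],"jaw":[40,40,40,40,40,40]}'
```

```text
t: 21.4
tool_pos: [0.4988, -0.1368, 0.1167]
ee_rot: [179.9, 0.0, 106.9]
contact_force: [-0.1, 1.9, 0.8]
width: 0.0548
gripper_force: 84.5
```

```bash
python3 -m jog '{"translation":[[0,0,-5],[0,0,-10],[0,0,-15],[0,0,-15],[0,0,-15],[0,0,-13],[0,0,-7],[0,0,-3],[0,0,0],[0,0,0]],"dr":[[0,0,0],[0,0,0],[0,0,0],[0,0,0],[0,0,0],[0,0,0],[0,0,0],[0,0,0],[0,0,0],[0,0,0]],"jaw":[40,40,40,40,40,40,40,40,40,40]}'
python3 -m jog '{"translation":[[0,0,0],[0,0,0],[0,0,0],[0,0,0],[0,0,0]],"dr":[[0,0,0],[0,0,0],[0,0,0],[0,0,0],[0,0,0]],"jaw":[40,40,40,40,40]}'
python3 - <<'E'
from h import *
s=capture("side");print(get_obs()['dq'])
cv2.imwrite("pics/end.png",cv2.resize(s[80:345,200:430],None,fx=2.2,fy=2.2,interpolation=2)[:,:,::-1])
E
```

```text
t: 22.4
tool_pos: [0.4979, -0.1366, 0.1991]
ee_rot: [-179.9, -0.0, 106.9]
contact_force: [0.5, 0.3, -0.4]
width: 0.0553
gripper_force: 84.5
t: 22.9
tool_pos: [0.4984, -0.1364, 0.1996]
ee_rot: [-180.0, -0.0, 106.9]
contact_force: [-0.5, -0.0, 0.1]
width: 0.0553
gripper_force: 84.5
[ 0.02037857  0.0060415   0.08092315 -0.06323396  0.06078966 -0.06038319
  0.0572269 ]
```

View pics/end.png

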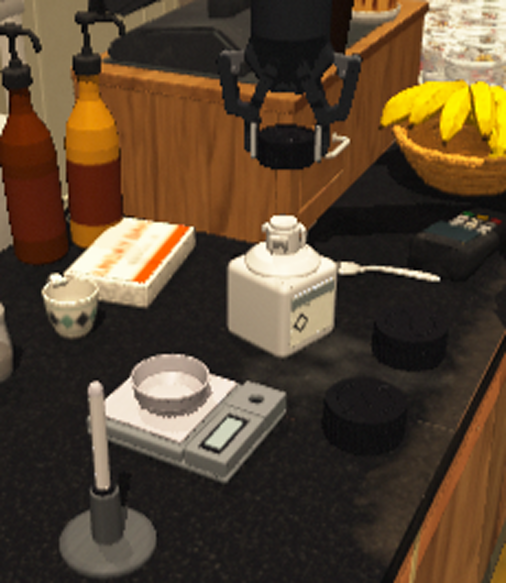

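The picture shows the cap held level at (288,145) above the open neck at (285,235). The pen is home at (98,490), the bowl is on its pan at (172,385) and the jar is standing. I hand it in.

```bash
python3 -c "from rig import job_done;print(job_done())"
```

```text
the job is handed in; nothing more can be done
None
```

I handed the job in at about 23 s. The zero key was pushed fully down with the pen tip, the pen is back home in its holder, and the cap is off and held level about 90 mm above the open jar. No verdict came back.

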